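# Clamp the filling tray

### The job

Clamp the filling tray down in its fixture: push the steel clamp strap round over the tray until it is fully home against the catch post, and only then push the upright cam lever all the way down. Nothing is to be picked up: leave the tray and everything else on the bench where it is, then move the hand clear.

Things in the scene. Friction and masses are not known exactly. Their poses are not given: they have to be found in the camera images.
- fixture: The clamping fixture, fixed to the bench: a blue base plate 200 (x) x 360 (y) x 12 mm. Origin: centre of its underside, on the bench. The tray sits on its middle; a round pivot post (34 mm across) stands at its -y end, at (0, -110) mm, and a blue catch post 34 (x) x 36 (y) mm, top 120 mm above the bench, at (-31, 120) mm. Up is z.
- strap_pivot (a point): Point on the strap's vertical pivot axis at the strap's mid-height, 73 mm above the bench; (0, -110, 73) mm in the fixture's frame. A flat round boss 38 mm across, with a bolt head reaching 92 mm above the bench.
- strap_tip (a point): Middle of the free end of the clamp strap, a bare steel flat bar 24 mm wide and 22 mm high (62 to 84 mm above the bench, so clear above the nozzles in the tray), reaching 247 mm from the pivot axis. x axis along the strap, outward from the pivot; y axis horizontal, the way the strap moves when swung home.
- strap (a joint): Swing of the strap about its vertical pivot (rad). 0 = parked, pointing along the fixture's +x; grows counter-clockwise seen from above; 1.571 = fully home, pointing along the fixture's +y across the tray's centre rail, its side against the catch post (a hard stop). Friction holds it where it is left: about 0.15 N m (1 to 2 N half-way along the bar).
- lever_pin (a point): Centre of the cam lever's horizontal pin, 104 mm above the bench; (0, 120, 104) mm in the fixture's frame. The pin runs along the fixture's x and sticks out of the catch post over the place where the strap's end comes home. A cam disc 32 mm across turns on it.
- lever_tip (a point): Free end of the cam lever, 100 mm from the pin. The lever is a straight flat bar 12 mm thick in the direction it swings and 16 mm wide along the pin, with a black grip 22 mm wide over its last 30 mm; z axis along the lever outward, y axis the way it swings when pushed down (square to the lever).
- cam_lever (a joint): Swing of the cam lever (rad). 0 = upright; grows as it swings outward, towards the fixture's +y (away from the pivot post), and down; 1.52 = fully down, nearly level (a hard stop). Friction holds it where it is left: about 0.22 N m (3 to 4 N at 65 mm from the pin).
- tray: The filling tray, loose, sitting square on the fixture between low guide blocks: black, 150 x 150 mm, with 24 orange nozzles standing in it (tops 55 mm above the bench) either side of a wooden centre rail (28 mm wide along y, top 60 mm above the bench). Origin: centre of its underside, 12 mm above the bench. Leave in place.
- nozzle_a: Stray orange nozzle, 20 mm across, 38 mm high, standing on the fixture plate near its (+x, +y) corner. Origin: centre of its underside. Leave alone.
- nozzle_b: Stray orange nozzle standing on the bench, 20 mm across, 38 mm high. Leave alone.
- nozzle_c: Stray orange nozzle standing on the bench, 20 mm across, 38 mm high. Leave alone.
- cup: Open metal cup, 72 mm across, 75 mm high. Origin: centre of its underside. Leave alone.
- jar: White jar with a steel cap, 64 mm across, 85 mm high. Origin: centre of its underside. Leave alone.
- spanner: Steel spanner 160 mm long lying on the bench. Leave alone.
- driver: Screwdriver 190 mm long lying on the bench. Leave alone.
- collar: Steel shaft collar lying flat, 56 mm across, 22 mm high. Leave alone.

How it is judged:
By the outcome, as a careful person would: the job done as asked, in the order asked, and still so for the second after the job is handed in, with the robot touching nothing.
It also fails if it takes over 53 s, if anything falls off the work surface, if the arm or the gripper's body presses on something with over 40 N, if the wrist force passes 120 N, or if a joint passes its speed limit or range.

### The arm

A 7-joint arm with a two-finger parallel gripper is mounted at the origin on the work surface. World frame = base frame: x ahead of the robot, y to its left, z up, the work surface at z = 0. Lengths are in m, angles in rad, forces in N, time in s.
With the tool pointing down it reaches from about 0.425 to 0.875 m from the base axis. Payload 4.7 kg.
Tool frame: the origin (TCP) lies on the centre line of the jaws, within the pads' length; the fingertips stand 19 mm ahead of it and the grasp point (between the pads) is the TCP (ctrl.nose_length is the distance from the TCP to the fingertips, in m); z points along the fingers, x is the direction in which the jaws open and shut, and the axes are right-handed (so a half turn about z gives the same grasp; the last joint's range is limited). The gripper opens to 87 mm and grips with 3 to 60 N. Pads are 19 mm wide; open, the fingers measure 117 mm over their backs; the gripper's body (75 mm by 190 mm) begins 51 mm behind the grasp point.
Start: joints at [1.264, 0.321, -0.07, 1.45, 0.023, 1.371, -0.057], TCP at [0.205, -0.617, 0.242] pointing down, gripper open.
Joint ranges: [-2.86, 2.86], [-0.3, 2.09], [-1.38, 1.24], [0.06, 2.45], [-1.56, 4.7], [0.09, 2.05], [-2.69, 2.69]. Speed limits (rad/s): [2.57, 2.57, 3.14, 3.14, 3.14, 3.14, 3.14].

### API

Orientations are given as a rotation vector (axis times angle).
In Python, from bench import ctrl gives the robot as it stands. The module is installed in compiled form; this text tells all that it offers.
- The arm moves only by the shell command python3 -m crank 'ROWS' [OPENING] [FORCE]. ROWS is a JSON object of lists of equal length, an entry for each row: "dp": the shift along the tool's x, y, z in cm, a list of three; "delta_rot": the turn, a rotation vector about the tool's x, y, z in rad, a list of three. In form: {"dp": [[x, y, z], ...], "delta_rot": [[rx, ry, rz], ...]}. A call has exactly 8 rows; each row shifts and turns the commanded pose from where the row before left it, along the tool's axes as they then stand; what a row does not reach is not made up. A row lasts 1/10 s, in which the tool goes at most 50 mm and 8.59 degrees, less where a joint would pass 70% of its speed; a pose out of reach is approached as far as the arm can. A call with a gripper value outside its range is refused whole. OPENING is the finger opening in cm, from 0 to 8.7, set as the call begins (- or left out, the last holds). The fingers move at their own pace and stop on an object; FORCE is the grip in N (left out, the last holds). Time passes only in rows, so rows that do not move let the fingers close, or fill a call up. It gives the time, the measured TCP pose, the force and the opening at its end, in the units of the state.
- ctrl.get_state(): the state, without advancing time (a new reading comes with each control period).
- ctrl.get_image(name): name is "scene" or "top"; returns the picture (400x640x3 uint8, blue, green, red); there is no depth.
- ctrl.camera_info(name): a dict with "camera_matrix" (3x3 intrinsics, pixels), "xyz" and "orientation" of the camera in the world. Camera axes: x right, y down, z forward; pixel columns grow to the right and rows downward; lengths in m; the calibration is good to about 2 mm. A picture is of the moment at which its call begins. camera_info takes no time and is no camera call.
- ctrl.close_job(): hands the job in, once; it reports no verdict.
The state is a dict: "time": time; "joint_positions": joint angles; "qd": joint speeds; "joint_torque": joint torques, N m; "position": TCP position; "tool_rot": TCP orientation; "ft_force": force on the tool from outside, world axes, zero at the start; "torque": the same for the moment, N m; "grip_width": opening from 0.0 (shut) to 1.0 (fully open).
Only numpy, scipy, OpenCV 4.12 (cv2) and the standard library are available. Lean on these libraries where they do the work, as an engineer would, in place of code of your own. Each camera call takes 0.05 s, during which the arm holds its last target.

## Working session

There is one attempt and no reset: what is moved stays moved. The work goes in short steps, Python scripts to look and compute and a shell command to move; the robot and the scene stay as the last step left them, time stands still between calls to the robot, and variables do not carry over. Pictures are saved under pics/ and viewed, and the job is handed in when it is done.

```bash
mkdir -p pics
python3 - <<'E'
from bench import ctrl
import cv2,numpy as np
for n in("scene","top"):
    im=ctrl.get_image(n);cv2.imwrite(f"pics/{n}0.png",im);c=ctrl.camera_info(n)
    print(n,c)
s=ctrl.get_state();print(s,ctrl.nose_length)
E
```

```text
scene {'camera_matrix': array([[365.48894911,   0.        , 319.6366521 ],
       [  0.        , 365.48894911, 194.67764216],
       [  0.        ,   0.        ,   1.        ]]), 'xyz': array([1.22822222, 0.42290891, 0.76243496]), 'orientation': array([-1.15803039, -2.24011104,  1.05473661])}
top {'camera_matrix': array([[366.50211646,   0.        , 318.53070372],
       [  0.        , 366.50211646, 207.72675293],
       [  0.        ,   0.        ,   1.        ]]), 'xyz': array([0.49899323, 0.00218223, 1.28904247]), 'orientation': array([-2.1457332 ,  2.18570732, -0.08878691])}
{'time': 0.1, 'joint_positions': array([ 1.26407391,  0.32175095, -0.07006809,  1.4515291 ,  0.02259318,
        1.37078465, -0.05690416]), 'qd': array([-0.00013735, -0.00042145, -0.00055562, -0.00246688,  0.00023358,
       -0.00101355,  0.00042197]), 'joint_torque': array([ 1.51634099e-04, -4.92571986e+01, -4.05632649e-01, -3.13396847e+01,
       -6.41741487e-02,  3.94781528e-02,  4.39434473e-05]), 'position': array([ 0.20478312, -0.61642712,  0.24058137]), 'tool_rot': array([-2.54700503e+00,  1.83756232e+00,  2.22607905e-03]), 'ft_force': array([ 0.47951907, -0.00117593,  0.04467974]), 'torque': array([0.04889232, 0.01326247, 0.02021258]), 'grip_width': 0.9955944902391958} 0.019
```

View pics/top0.png

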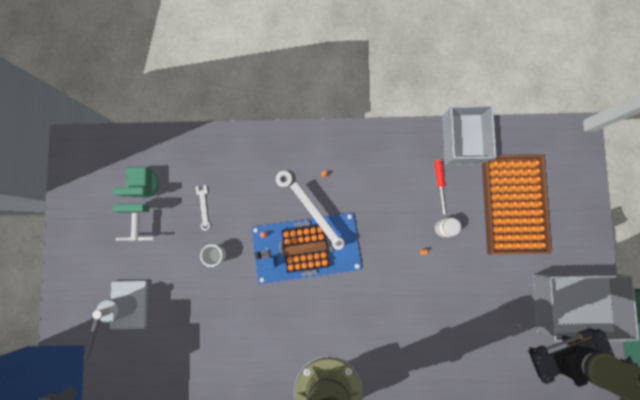

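View pics/scene0.png

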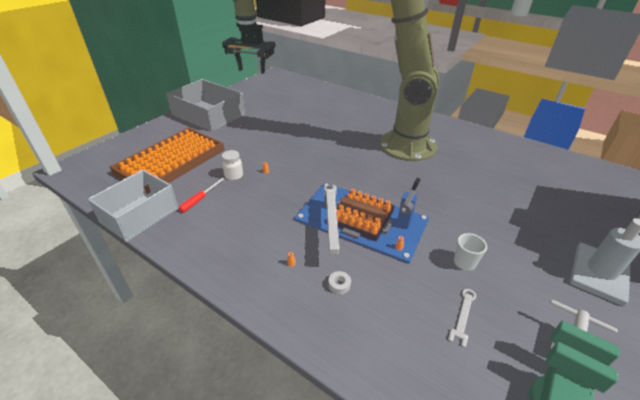

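```bash
cat > h.py <<'E'
from bench import ctrl
import cv2,numpy as np
from scipy.spatial.transform import Rotation as R
def ray(n,uv,z):
    c=ctrl.camera_info(n);K=c["camera_matrix"];o=c["xyz"]
    d=R.from_rotvec(c["orientation"]).as_matrix()@np.linalg.inv(K)@np.array([uv[0],uv[1],1.])
    return o+d*(z-o[2])/d[2]
def proj(n,p):
    c=ctrl.camera_info(n);q=R.from_rotvec(c["orientation"]).as_matrix().T@(np.array(p)-c["xyz"])
    u=c["camera_matrix"]@q;return u[:2]/u[2]
E
python3 - <<'E'
from h import *
t=cv2.imread("pics/top0.png");s=cv2.imread("pics/scene0.png")
cv2.imwrite("pics/tz.png",cv2.resize(t[160:295,235:375],None,fx=4.4,fy=4.4,interpolation=cv2.INTER_CUBIC))
cv2.imwrite("pics/sz.png",cv2.resize(s[165:305,285:445],None,fx=4.2,fy=4.2,interpolation=cv2.INTER_CUBIC))
hsv=cv2.cvtColor(t,cv2.COLOR_BGR2HSV)
m=cv2.inRange(hsv,(100,120,60),(125,255,255));m[:200]=0;m[:,:240]=0;m[295:]=0
cs,_=cv2.findContours(m,cv2.RETR_EXTERNAL,2)
pts=np.vstack([c for c in cs if cv2.contourArea(c)>5])
r=cv2.minAreaRect(pts);print(r)
b=cv2.boxPoints(r);w=np.array([ray("top",p,.012) for p in b]);print(w.round(4),np.linalg.norm(np.diff(w,axis=0),axis=1),w.mean(0))
E
```

```text
((305.8913879394531, 247.67442321777344), (57.05087661743164, 103.55554962158203), 81.67434692382812)
[[ 0.5589  0.2574  0.012 ]
 [ 0.6046 -0.1014  0.012 ]
 [ 0.4093 -0.1246  0.012 ]
 [ 0.3641  0.2289  0.012 ]] [0.36166854 0.19672111 0.35630269] [0.48421565 0.06507376 0.012     ]
```

View pics/tz.png

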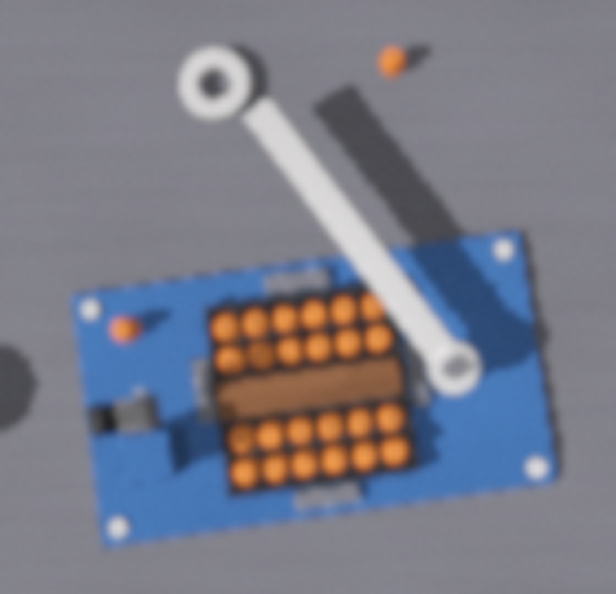

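View pics/sz.png

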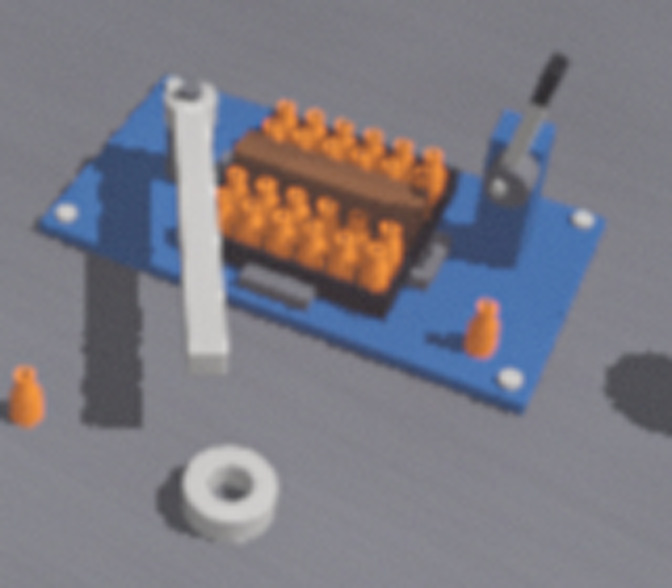

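Run:
```python
from h import *
f=lambda u,v:(u/4.4+235-.4,v/4.4+160-.4)
g=lambda u,v:(u/4.2+285-.4,v/4.2+165-.4)
C=[ray("top",f(*p),.014)[:2] for p in[(503,249),(90,310),(117,527),(537,468)]]
print(np.round(C,4)); print("centre",np.mean(C,0))
ax=(C[1]-C[0]+C[2]-C[3]);print("y-axis yaw deg",np.degrees(np.arctan2(*ax[::-1]))-90)
S=[ray("scene",g(*p),.014)[:2] for p in[(67,213),(510,378),(583,219)]];print("scene corners",np.round(S,4))
P=ray("top",f(456,366),.09);T=ray("top",f(260,105),.084);print("piv",P,"tip",T,np.linalg.norm((T-P)[:2]))
P2=ray("scene",g(190,90),.090);T2=ray("scene",g(208,352),.084);print("scene",P2,T2)
yaw=np.arctan2(*ax[::-1])-np.pi/2
c=np.mean(C,0);Rm=np.array([[np.cos(yaw),-np.sin(yaw)],[np.sin(yaw),np.cos(yaw)]])
print("piv exp",c+Rm@[0,-.11],"pin",c+Rm@[0,.12], "joint",np.arctan2(*(T-P)[1::-1])-yaw,np.arctan2(*(T2-P2)[1::-1])-yaw)
# lever tip: triangulate grip end
def tri(a,b):
    A=[];B=[]
    for n,uv in(("top",a),("scene",b)):
        o=ctrl.camera_info(n)["xyz"];d=ray(n,uv,0)-o;d/=np.linalg.norm(d);M=np.eye(3)-np.outer(d,d);A.append(M);B.append(M@o)
    return np.linalg.lstsq(np.vstack(A),np.hstack(B),rcond=None)[0]
L=tri(f(100,419),g(556,62));print("levertip",L,Rm.T@(L[:2]-c))
for n,u,z in(("collar",(213,82),.022),("nozA",(124,328),.038),("nozC",(392,60),.03)):print(n,ray("top",f(*u),z))
print("cup",ray("top",(211,256),.075))
print("collar scene",ray("scene",g(230,480),.022))
```

```text
[[ 0.5899 -0.0867]
 [ 0.5476  0.2412]
 [ 0.3779  0.2202]
 [ 0.4179 -0.1088]]
centre [0.4833371  0.06648301]
y-axis yaw deg 7.145336460199715
scene corners [[ 0.5868 -0.0861]
 [ 0.5453  0.2409]
 [ 0.3746  0.2198]]
piv [ 0.49841472 -0.04441782  0.09      ] tip [0.69749681 0.09896781 0.084     ] 0.2453428577370397
scene [ 0.49735431 -0.0419564   0.09      ] [0.69492895 0.10319018 0.084     ]
piv exp [ 0.49701963 -0.04266271] pin [0.4684107  0.18555107] joint 0.49946732632056967 0.5088894941874701
levertip [0.46674112 0.20059112 0.20288302] [0.00021417 0.13513092]
collar [0.72698949 0.14121623 0.022     ]
nozA [0.53230007 0.21024088 0.038     ]
nozC [ 0.74028884 -0.00165941  0.03      ]
cup [0.46244183 0.37560042 0.075     ]
collar scene [0.72403783 0.14066376 0.022     ]
```

```bash
python3 -m crank '{"dp":[[-2.8,-3.8,0],[-2.8,-3.8,0],[-2.8,-3.8,0],[-2.8,-3.8,0],[-2.8,-3.8,0],[-2.8,-3.8,0],[-2.8,-3.8,0],[-2.8,-3.8,0]],"delta_rot":[[0,0,0],[0,0,0],[0,0,0],[0,0,0],[0,0,0],[0,0,0],[0,0,0],[0,0,0]]}' 0 20
```

```text
time: 0.9
position: [0.4234, -0.3066, 0.2413]
tool_rot: [2.547, -1.838, -0.0]
ft_force: [1.9, -1.2, 0.6]
grip_width: 0.352
```

```bash
python3 -m crank '{"dp":[[-2.8,-3.8,0],[-2.8,-3.8,0],[-2.8,-3.8,0],[-2.8,-3.8,0],[-2.8,-3.8,0],[-2.8,-3.8,0],[-2.8,-3.8,0],[-2.8,-3.5,0]],"delta_rot":[[0,0,0],[0,0,0],[0,0,0],[0,0,0],[0,0,0],[0,0,0],[0,0,0],[0,0,0]]}' && python3 -m crank '{"dp":[[0,0,0],[0,0,0],[0,0,0],[0,0,0],[0,0,0],[0,0,0],[0,0,0],[0,0,0]],"delta_rot":[[0,0,-0.1],[0,0,-0.1],[0,0,-0.1],[0,0,0],[0,0,0],[0,0,0],[0,0,0],[0,0,0]]}'
```

```text
time: 1.7
position: [0.6386, 0.0006, 0.241]
tool_rot: [2.547, -1.838, -0.001]
ft_force: [-0.1, 0.2, 0.3]
grip_width: 0.005
time: 2.5
position: [0.6378, -0.001, 0.2416]
tool_rot: [2.793, -1.438, 0.0]
ft_force: [-0.2, 0.2, -1.4]
grip_width: 0.007
```

```bash
python3 -m crank '{"dp":[[0,0,3],[0,0,3],[0,0,3],[0,0,3],[0,0,2],[0,0,1.5],[0,0,0],[0,0,0]],"delta_rot":[[0,0,0],[0,0,0],[0,0,0],[0,0,0],[0,0,0],[0,0,0],[0,0,0],[0,0,0]]}'
python3 - <<'E'
from h import *
s=ctrl.get_image("scene");cv2.imwrite("pics/s1.png",cv2.resize(s[115:305,255:445],None,fx=3,fy=3,interpolation=cv2.INTER_CUBIC))
E
```

```text
time: 3.3
position: [0.6383, -0.0008, 0.0872]
tool_rot: [-2.793, 1.437, -0.001]
ft_force: [1.1, 0.5, 0.2]
grip_width: 0.007
```

View pics/s1.png

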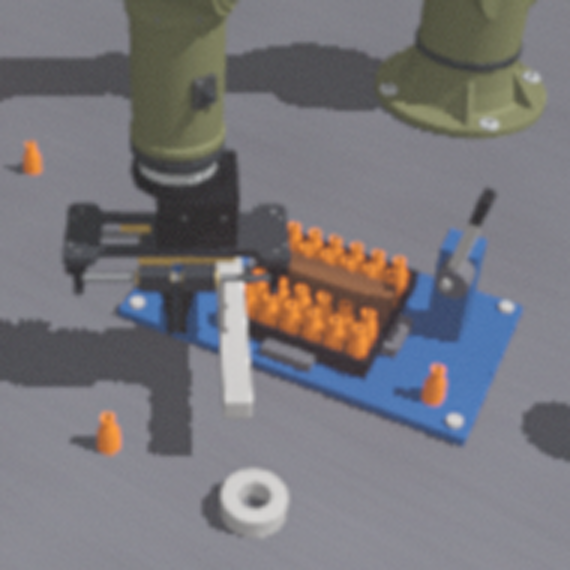

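```bash
python3 -m crank '{"dp":[[-1,0,0],[-0.8,0,0],[-0.8,-0.1,0],[-0.8,-0.1,0],[-0.8,-0.1,0],[-0.8,-0.1,0],[-0.8,-0.1,0],[-0.8,-0.1,0]],"delta_rot":[[0,0,0],[0,0,0],[0,0,-0.06],[0,0,-0.06],[0,0,-0.06],[0,0,-0.06],[0,0,-0.06],[0,0,-0.06]]}'
cat > w.py <<'E'
from h import *
s=ctrl.get_state();p=s["position"];Rm=R.from_rotvec(s["tool_rot"]).as_matrix();x=Rm[:,0]
yaw=np.arctan2(x[1],x[0]);d=p[:2]-np.array([.4975,-.0425]);n=x[:2]/np.hypot(*x[:2]);st=np.array([-n[1],n[0]])
print("t",s["time"],"p",p.round(4),"joint if flush",yaw+np.pi/2-.125,"r",d@st,"off",d@n,"F",s["ft_force"].round(1),"z",Rm[:,2].round(3))
E
python3 w.py
```

```text
time: 4.15
position: [0.5988, 0.0533, 0.0876]
tool_rot: [-3.007, 0.908, -0.005]
ft_force: [2.1, 0.2, -0.0]
grip_width: 0.003
t 4.15 p [0.5988 0.0533 0.0876] joint if flush 0.8591992021435109 r 0.13589476226400624 off 0.03135330163225514 F [ 2.1  0.2 -0. ] z [ 0.003  0.    -1.   ]
```

```bash
python3 -m crank '{"dp":[[-0.85,-0.1,0],[-0.85,-0.1,0],[-0.85,-0.1,0],[-0.85,-0.1,0],[-0.85,-0.1,0],[-0.85,-0.1,0],[-0.85,-0.1,0],[-0.85,-0.1,0]],"delta_rot":[[0,0,-0.06],[0,0,-0.06],[0,0,-0.06],[0,0,-0.06],[0,0,-0.06],[0,0,-0.06],[0,0,-0.06],[0,0,-0.06]]}'
python3 w.py;python3 - <<'E'
from h import *
s=ctrl.get_image("scene");cv2.imwrite("pics/s2.png",cv2.resize(s[115:305,255:445],None,fx=3,fy=3,interpolation=cv2.INTER_CUBIC))
E
```

```text
time: 4.95
position: [0.539, 0.086, 0.0876]
tool_rot: [-3.137, 0.167, -0.005]
ft_force: [1.5, 0.1, 0.5]
grip_width: 0.004
t 4.95 p [0.539  0.086  0.0876] joint if flush 1.3396468550150946 r 0.13217708895792396 off 0.027683391710189836 F [1.5 0.1 0.5] z [ 0.003  0.    -1.   ]
```

View pics/s2.png

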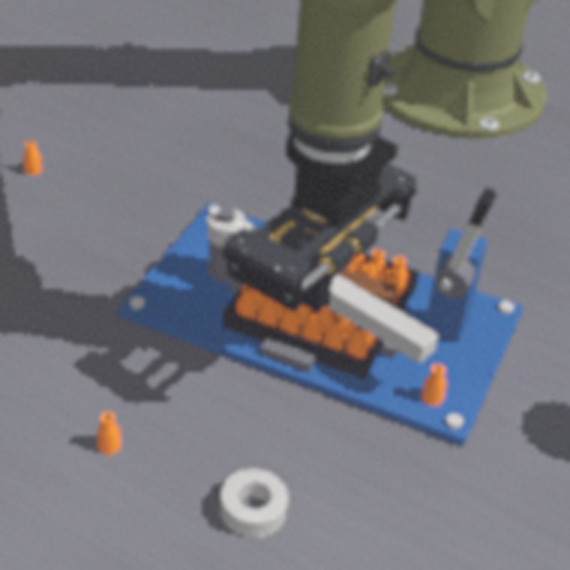

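```bash
python3 -m crank '{"dp":[[-0.7,-0.1,0],[-0.7,-0.1,0],[-0.6,-0.1,0],[-0.5,-0.1,0],[-0.2,0,0],[-0.2,0,0],[-0.1,0,0],[-0.1,0,0]],"delta_rot":[[0,0,-0.05],[0,0,-0.05],[0,0,-0.05],[0,0,-0.05],[0,0,-0.03],[0,0,0],[0,0,0],[0,0,0]]}'
python3 w.py
```

```text
time: 5.8
position: [0.5082, 0.0891, 0.0869]
tool_rot: [3.136, 0.187, 0.001]
ft_force: [1.8, 0.8, 0.3]
grip_width: 0.005
t 5.8 p [0.5082 0.0891 0.0869] joint if flush 1.5651033127821312 r 0.12934874477809394 off 0.026312595837958898 F [1.8 0.8 0.3] z [ 0.001 -0.    -1.   ]
```

Close to home; push slowly until the force rises.

```bash
python3 -m crank '{"dp":[[-0.1,0,0],[-0.1,0,0],[-0.1,0,0],[0,0,0],[0,0,0],[0,0,0],[0,0,0],[0,0,0]],"delta_rot":[[0,0,0],[0,0,0],[0,0,0],[0,0,0],[0,0,0],[0,0,0],[0,0,0],[0,0,0]]}'
python3 w.py
```

```text
time: 6.6
position: [0.5048, 0.0883, 0.0864]
tool_rot: [3.136, 0.188, -0.001]
ft_force: [0.4, -0.6, -0.1]
grip_width: 0.004
t 6.6 p [0.5048 0.0883 0.0864] joint if flush 1.5657085965314594 r 0.12898688375675238 off 0.022887625970076365 F [ 0.4 -0.6 -0.1] z [-0.001 -0.    -1.   ]
```

```bash
python3 -m crank '{"dp":[[-0.1,0,0],[-0.1,0,0],[-0.1,0,0],[0,0,0],[0,0,0],[0,0,0],[0,0,0],[0,0,0]],"delta_rot":[[0,0,0],[0,0,0],[0,0,0],[0,0,0],[0,0,0],[0,0,0],[0,0,0],[0,0,0]]}'
python3 w.py
python3 - <<'E'
from h import *
s=ctrl.get_image("scene");cv2.imwrite("pics/s3.png",cv2.resize(s[145:275,315:445],None,fx=4.4,fy=4.4,interpolation=cv2.INTER_CUBIC))
E
```

```text
time: 7.4
position: [0.5018, 0.088, 0.0865]
tool_rot: [3.136, 0.188, -0.001]
ft_force: [-0.2, -0.1, 0.0]
grip_width: 0.005
t 7.4 p [0.5018 0.088  0.0865] joint if flush 1.565788581836269 r 0.12901374560318105 off 0.019923534429178824 F [-0.2 -0.1  0. ] z [-0. -0. -1.]
```

View pics/s3.png

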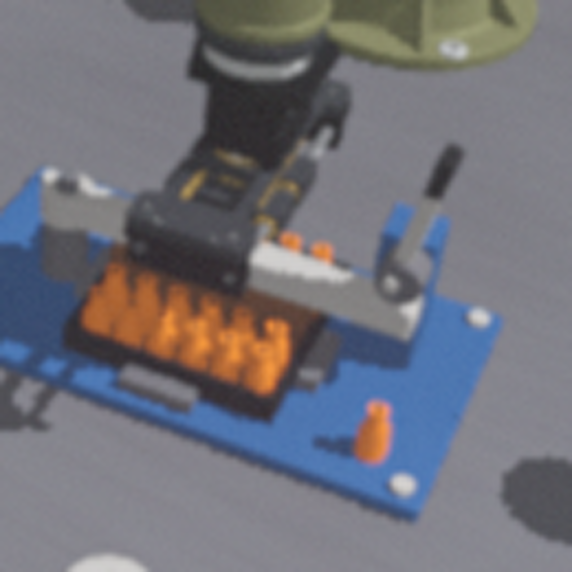

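```bash
python3 -m crank '{"dp":[[-0.1,0,0],[-0.1,0,0],[-0.1,0,0],[0,0,0],[0,0,0],[0,0,0],[0,0,0],[0,0,0]],"delta_rot":[[0,0,0],[0,0,0],[0,0,0],[0,0,0],[0,0,0],[0,0,0],[0,0,0],[0,0,0]]}'
python3 w.py
```

```text
time: 8.25
position: [0.5014, 0.088, 0.0871]
tool_rot: [-3.135, -0.188, -0.009]
ft_force: [7.1, 1.7, -4.7]
grip_width: 0.005
t 8.25 p [0.5014 0.088  0.0871] joint if flush 1.5657466367844868 r 0.12910045645057794 off 0.019528871419476148 F [ 7.1  1.7 -4.7] z [ 0.006  0.001 -1.   ]
```

```bash
python3 -m crank '{"dp":[[-0.1,0,0],[-0.1,0,0],[-0.1,0,0],[0,0,0],[0,0,0],[0,0,0],[0,0,0],[0,0,0]],"delta_rot":[[0,0,0],[0,0,0],[0,0,0],[0,0,0],[0,0,0],[0,0,0],[0,0,0],[0,0,0]]}'
python3 w.py
```

```text
time: 9.05
position: [0.5013, 0.088, 0.0875]
tool_rot: [-3.134, -0.188, -0.019]
ft_force: [14.4, 2.2, -11.8]
grip_width: 0.008
t 9.05 p [0.5013 0.088  0.0875] joint if flush 1.5656475882016363 r 0.1291046337672558 off 0.019349535560421918 F [ 14.4   2.2 -11.8] z [ 0.012  0.003 -1.   ]
```

```bash
python3 -m crank '{"dp":[[1,0,0],[1,0,0],[0.5,0,0],[0,0,-3],[0,0,-3],[0,0,-3],[0,0,-2],[0,0,0]],"delta_rot":[[0,0,0],[0,0,0],[0,0,0],[0,0,0],[0,0,0],[0,0,0],[0,0,0],[0,0,0]]}'
python3 w.py
python3 - <<'E'
from h import *
s=ctrl.get_image("scene");cv2.imwrite("pics/s4.png",cv2.resize(s[145:275,315:445],None,fx=4.4,fy=4.4,interpolation=cv2.INTER_CUBIC))
s=ctrl.get_image("top");cv2.imwrite("pics/t4.png",cv2.resize(s[190:295,235:375],None,fx=4.4,fy=4.4,interpolation=cv2.INTER_CUBIC))
E
```

```text
time: 9.85
position: [0.5225, 0.091, 0.1993]
tool_rot: [3.135, 0.189, 0.007]
ft_force: [0.3, -0.6, -1.3]
grip_width: 0.006
t 9.85 p [0.5225 0.091  0.1993] joint if flush 1.5659497712420367 r 0.12957776774991075 off 0.04083066476381527 F [ 0.3 -0.6 -1.3] z [ 0.004 -0.    -1.   ]
```

View pics/s4.png

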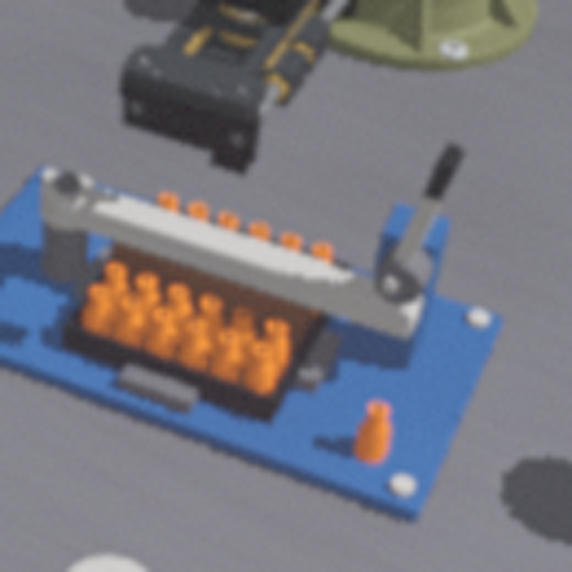

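View pics/t4.png

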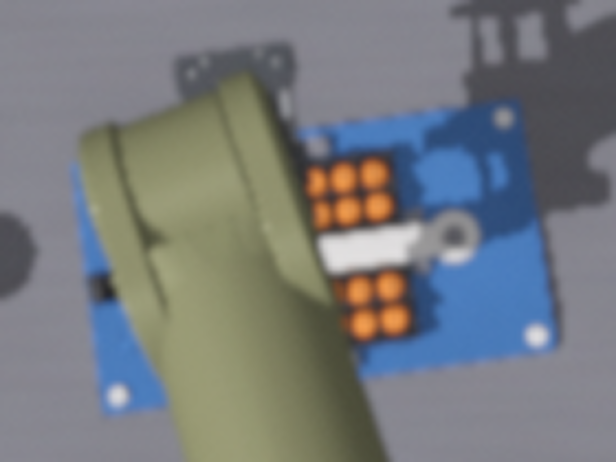

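Run:
```python
from h import *
yaw=np.radians(7.145);c=np.array([.4833,.0665])
def w(x,y,z):return [c[0]+np.cos(yaw)*x-np.sin(yaw)*y,c[1]+np.sin(yaw)*x+np.cos(yaw)*y,z]
z=lambda p:((proj("scene",p)-[315,145]+.4)*4.4).round(0)
for d in(1.571,1.53,1.49):
  P=np.array([0,-.11]);u=np.array([np.cos(d),np.sin(d)]);n=np.array([u[1],-u[0]])
  print(d,[z(w(*(P+r*u+.012*n),h)) for r,h in((.247,.084),(.247,.062),(.1,.062))])
print("post top",z(w(-.014,.102,.12)),z(w(-.014,.138,.12)))
```

```text
1.571 [array([411., 316.]), array([406., 342.]), array([192., 269.])]
1.53 [array([405., 326.]), array([400., 351.]), array([188., 272.])]
1.49 [array([399., 335.]), array([393., 360.]), array([185., 275.])]
post top [379. 231.] [435. 249.]
```

```bash
python3 -m crank '{"dp":[[-2,0,0.5],[-2,0,0.5],[0,-2,0.4],[0,-2,0],[0,-1.5,0],[0,0,0],[0,0,0],[0,0,0]],"delta_rot":[[0,0,0],[0,0,0],[0,0,0],[0,0,0],[0,0,0],[0,0,0],[0,0,0],[0,0,0]]}'
python3 w.py
python3 - <<'E'
from h import *
s=ctrl.get_image("scene");cv2.imwrite("pics/s5.png",cv2.resize(s[145:275,315:445],None,fx=4.4,fy=4.4,interpolation=cv2.INTER_CUBIC))
E
```

```text
time: 10.75
position: [0.4745, 0.1389, 0.1819]
tool_rot: [3.136, 0.186, -0.002]
ft_force: [-0.5, 1.2, 0.4]
grip_width: 0.005
t 10.75 p [0.4745 0.1389 0.1819] joint if flush 1.5645472256160593 r 0.18289719681536534 off -0.0013860164839863479 F [-0.5  1.2  0.4] z [-0.001 -0.001 -1.   ]
```

View pics/s5.png

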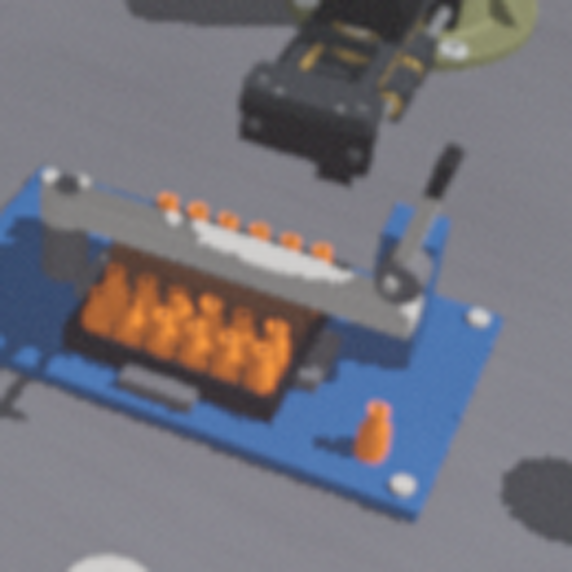

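Run:
```python
from h import *
for z in(.163,.182,.233):print(z,((proj("scene",[.4745,.1389,z])-[315,145])*4.4).round())
```

```text
0.163 [335. 174.]
0.182 [339. 149.]
0.233 [351.  79.]
```

```bash
python3 -m crank '{"dp":[[0,-1,0],[0,-1,0],[0,-1,0],[0,-1,0],[0,-0.8,0],[0,-0.8,0],[0,-0.8,0.4],[0,-0.8,0.4]],"delta_rot":[[0,0,0],[0,0,0],[0,0,0],[0,0,0],[0,0,0],[0,0,0],[0,0,0],[0,0,0]]}'
python3 w.py
python3 - <<'E'
from h import *
s=ctrl.get_image("scene");cv2.imwrite("pics/s6.png",cv2.resize(s[145:275,315:445],None,fx=4.4,fy=4.4,interpolation=cv2.INTER_CUBIC))
E
```

```text
time: 11.6
position: [0.4658, 0.2118, 0.1742]
tool_rot: [3.135, 0.188, -0.001]
ft_force: [0.1, -4.6, -0.0]
grip_width: 0.006
t 11.6 p [0.4658 0.2118 0.1742] joint if flush 1.565290938967979 r 0.2562820615213931 off -0.0011205774704712984 F [ 0.1 -4.6 -0. ] z [-0.    -0.001 -1.   ]
```

View pics/s6.png

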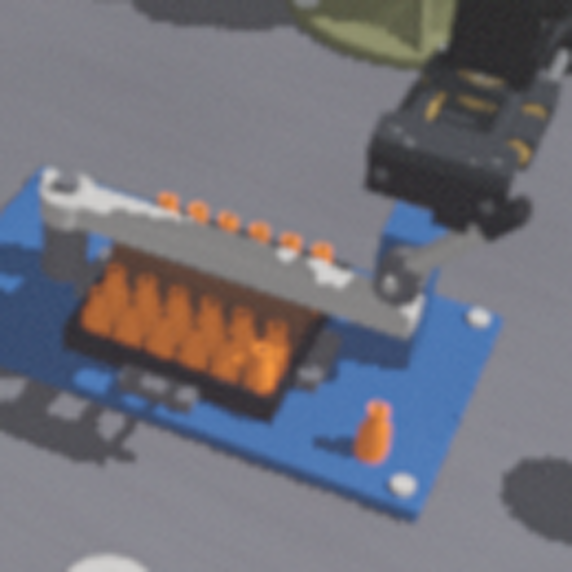

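```bash
python3 -m crank '{"dp":[[0,-0.6,0.6],[0,-0.6,0.6],[0,-0.4,0.7],[0,-0.4,0.7],[0,-0.2,0.5],[0,-0.2,0.5],[0,-0.1,0.3],[0,0,0]],"delta_rot":[[0,0,0],[0,0,0],[0,0,0],[0,0,0],[0,0,0],[0,0,0],[0,0,0],[0,0,0]]}'
python3 w.py
python3 - <<'E'
from h import *
s=ctrl.get_image("scene");cv2.imwrite("pics/s7.png",cv2.resize(s[145:275,315:445],None,fx=4.4,fy=4.4,interpolation=cv2.INTER_CUBIC))
E
```

```text
time: 12.45
position: [0.4628, 0.2366, 0.135]
tool_rot: [-3.136, -0.189, 0.0]
ft_force: [-0.5, 0.2, -0.2]
grip_width: 0.003
t 12.45 p [0.4628 0.2366 0.135 ] joint if flush 1.5661314914977993 r 0.28122476960196735 off -0.000912798430264393 F [-0.5  0.2 -0.2] z [-0.  0. -1.]
```

View pics/s7.png

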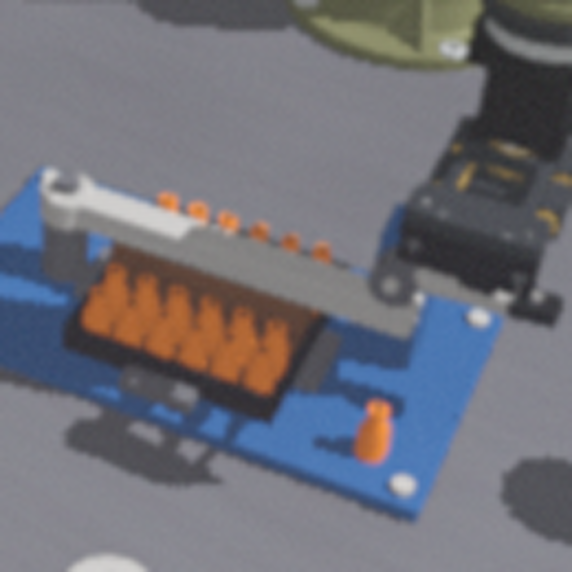

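Nearly down, no stop force yet; press further in small steps.

```bash
python3 -m crank '{"dp":[[0,0,0.1],[0,0,0.1],[0,0,0.1],[0,0,0.1],[0,0,0],[0,0,0],[0,0,0],[0,0,0]],"delta_rot":[[0,0,0],[0,0,0],[0,0,0],[0,0,0],[0,0,0],[0,0,0],[0,0,0],[0,0,0]]}'
python3 w.py
```

```text
time: 13.3
position: [0.4631, 0.2364, 0.1322]
tool_rot: [3.135, 0.188, 0.0]
ft_force: [-2.3, -0.4, 8.2]
grip_width: 0.003
t 13.3 p [0.4631 0.2364 0.1322] joint if flush 1.5656784037431828 r 0.2810426761074313 off -0.0007906854394657131 F [-2.3 -0.4  8.2] z [ 0.    -0.001 -1.   ]
```

```bash
python3 -m crank '{"dp":[[0,0,0.1],[0,0,0.1],[0,0,0.1],[0,0,0.1],[0,0,0],[0,0,0],[0,0,0],[0,0,0]],"delta_rot":[[0,0,0],[0,0,0],[0,0,0],[0,0,0],[0,0,0],[0,0,0],[0,0,0],[0,0,0]]}'
python3 w.py
```

```text
time: 14.1
position: [0.4633, 0.2366, 0.1316]
tool_rot: [3.133, 0.188, 0.001]
ft_force: [-10.8, -7.0, 33.8]
grip_width: 0.005
t 14.1 p [0.4633 0.2366 0.1316] joint if flush 1.5655697475427366 r 0.2811799840565332 off -0.0005977668431728783 F [-10.8  -7.   33.8] z [ 0.001 -0.003 -1.   ]
```

```bash
python3 -m crank '{"dp":[[0,0,-2],[0,0,-3],[0,0,-4],[0,0,-4],[0,0,-4],[0,0,0],[0,0,0],[0,0,0]],"delta_rot":[[0,0,0],[0,0,0],[0,0,0],[0,0,0],[0,0,0],[0,0,0],[0,0,0],[0,0,0]]}' && python3 -m crank '{"dp":[[2,4,0],[2,4,0],[2,4,0],[2,4,0],[2,4,0],[2,4,0],[2,4,0],[2,4,0]],"delta_rot":[[0,0,0],[0,0,0],[0,0,0],[0,0,0],[0,0,0],[0,0,0],[0,0,0],[0,0,0]]}' && python3 -m crank '{"dp":[[0,4,0],[0,4,0],[0,4,0],[0,4,0],[0,4,0],[0,0,0],[0,0,0],[0,0,0]],"delta_rot":[[0,0,0],[0,0,0],[0,0,0],[0,0,0],[0,0,0],[0,0,0],[0,0,0],[0,0,0]]}'
python3 - <<'E'
from h import *
s=ctrl.get_image("scene");cv2.imwrite("pics/s8.png",cv2.resize(s[145:275,315:445],None,fx=4.4,fy=4.4,interpolation=cv2.INTER_CUBIC))
s=ctrl.get_image("top");cv2.imwrite("pics/t8.png",cv2.resize(s[160:295,235:375],None,fx=4.4,fy=4.4,interpolation=cv2.INTER_CUBIC))
cv2.imwrite("pics/t8f.png",s)
yaw=np.radians(7.145);c=np.array([.4833,.0665])
def w(x,y,z):return [c[0]+np.cos(yaw)*x-np.sin(yaw)*y,c[1]+np.sin(yaw)*x+np.cos(yaw)*y,z]
for f in(1.52,1.42):
  P=w(0,.12+.1*np.sin(f),.104+.1*np.cos(f))
  print(f,(proj("scene",P)-[315,145]+.4)*4.4,(proj("top",P)-[235,160]+.4)*4.4)
E
```

```text
time: 14.9
position: [0.4625, 0.2359, 0.2962]
tool_rot: [3.135, 0.188, -0.003]
ft_force: [-0.2, -0.8, -0.7]
grip_width: 0.005
time: 15.7
position: [0.6603, -0.0638, 0.2951]
tool_rot: [-3.136, -0.189, 0.005]
ft_force: [0.5, -0.1, 0.5]
grip_width: 0.004
time: 16.5
position: [0.684, -0.2586, 0.2962]
tool_rot: [-3.134, -0.192, 0.003]
ft_force: [-0.5, 0.5, -0.4]
grip_width: 0.007
1.52 [557.75296828 318.43023255] [  6.12348575 432.64427072]
1.42 [559.76605931 305.63439342] [  4.21266052 433.00940942]
```

View pics/s8.png

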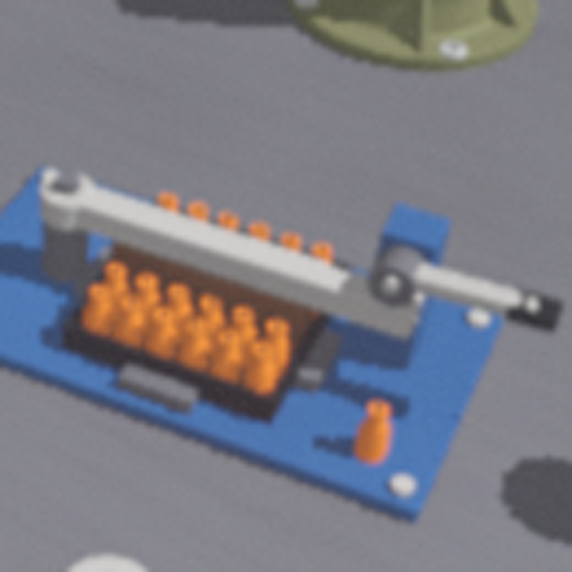

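View pics/t8.png

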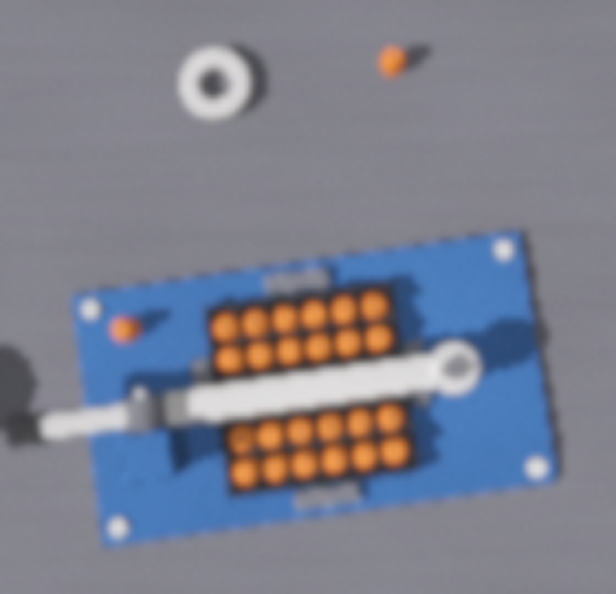

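View pics/t8f.png

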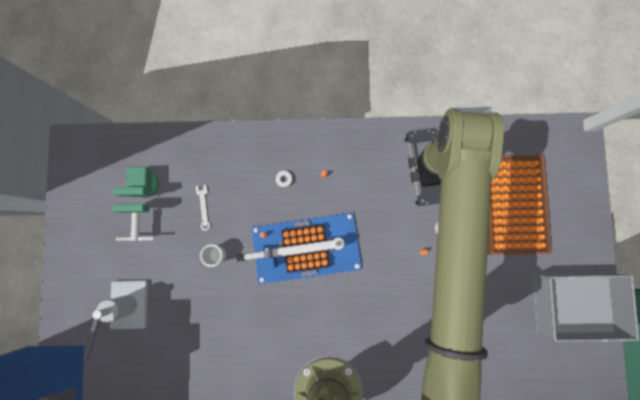

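```bash
python3 -c "
from bench import ctrl
print(ctrl.get_state()['qd'].round(3));print(ctrl.close_job())"
```

```text
[-0.001 -0.008  0.001 -0.009  0.003  0.001  0.001]
the job is handed in; nothing more can be done
None
```

The tray is clamped, and I handed the job in at about 16.6 s of the 53 s limit. With the fingers closed, I swung the strap round until it stopped against the catch post. Only then did I push the cam lever outward and down to its stop.

- **Strap:** The last few millimetres of push moved the tool almost nothing, and the sideways force rose from 0 to 14 N. In the pictures its end corner was within about 4 to 6 zoomed pixels (about 1 real pixel) of where it should be when fully home. It was still there after the lever was down.
- **Lever:** At the stop the fingertip was at 113 mm, the height expected for fully down. The vertical force then rose from 8 to 34 N over about 0.6 mm. The last scene picture shows the lever tip where the fully-down position predicts. The highest total force I read was about 36 N, taken at the ends of moves.
- **Everything else:** In the last pictures the tray, the stray nozzles, the collar, the cup and the spanner look unmoved. The arm hid most of the jar and the screwdriver in the last top view, so I could not check those two; the hand passed well above them.
- **Hand:** It finished clear of everything, at 0.30 m height, with no contact force.

No check failed. The two cameras disagreed by about 2 to 5 mm on where the strap was, which did not affect the result.

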